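# Put the clockwork meeting timer in its holder and wind it up

## Task

Put the clockwork meeting timer back in its holder on the table, lifting it by its case and not by the key, and let go of it. Then wind it fully with its key, clockwise in several part turns, until it comes to its stop, leaving it sitting level in the holder. The case and key are light plastic and thin steel: handle them gently, squeezing with no more than about 20 N, and do not shift the mug, the stapler or the hole punch.

Things in the scene. Friction and masses are not known exactly. Their poses are not given: they have to be found in the camera images.
- timer: Loose clockwork timer: grey plastic block 90 mm long (x), 60 wide (y), 54 high, 0.4 to 0.65 kg, a white dial on its +x end, a steel winding key on the middle of its top. Origin: centre of the underside, z up. Grip the case across its 60 mm width. It starts standing on the table, where it would twist round when wound; the holder stops that.
- wing: The key's upright flat steel wing, 34 mm wide (x), 10 thick (y). Origin: on the key's axis at the case's top, 54 mm above the timer's underside; the wing stands 6 to 28 mm above it. Pinch it from above across the 10 mm. Below it a neck and a flat disc (radius 18 mm, 2.5 mm thick) turn with it; a black pointer on the disc points along the wing's +x.
- key (a joint): Key angle, rad; grows as it turns clockwise seen from above (winding). Starts at 0 to 0.6; 4.0 is the hard stop, fully wound: the pointer then points along the timer's +x, at the black bar on the case's top by the dial. Sprung: takes 0.06 N m at first, 0.09 near the stop. A click (friction) holds it where it is let go; forced, it can turn back.
- holder_in (a point): Centre of the inner floor of the holder, 5 mm above the table; x along its length, z up. The holder is a low aluminium open tray fixed to the table: outside 108 x 78 mm (x, y), 20 high, walls and floor 5 mm thick, inside 98 x 68 and 15 deep. The timer stands in it lengthwise, either way round, with 4 mm play on each side.
- mug: White mug, 80 mm across, 85 mm high, handle on its +y; origin at the centre of its underside. Bystander.
- stapler: Black stapler, 130 mm long (its x), 34 mm wide, 60 mm high; origin at the centre of its underside. Bystander.
- punch: Two-hole paper punch, 80 x 115 mm (x, y), 65 mm high; origin at the centre of its underside. Bystander.

How it is judged (in metres and radians):
On the way, in this order (a step that is already met when the one before it is completed fails the run):
1. the timer stands in the holder, level on its floor, and the fingers have let go of it (horizontal distance between timer and holder_in below 0.012 m and z of timer in the frame of holder_in between -0.004 and 0.004 m and angle between timer's own z axis and vertical below 0.08 rad and contact force between the fingers and timer below 0.1 N), for 0.2 s.
2. the key is wound to its stop (within 0.2 rad) with the timer in the holder (horizontal distance between timer and holder_in below 0.012 m and z of timer in the frame of holder_in between -0.004 and 0.004 m and angle between timer's own z axis and vertical below 0.08 rad and value of joint key above 3.8 rad), for 0.2 s.
At the end, for the whole second after the job is handed in: The timer rests level on the holder's floor (centre within 12 mm, height within 4 mm, tilt under 0.08 rad), at rest and let go, and its key is wound to at least 3.8 of 4.0 rad (all of step 2 and contact force between the fingers and timer below 0.1 N and linear speed of timer below 0.02 m/s); the robot touches nothing.
It fails at once if the timer, case or key, is squeezed or pushed hard (more than 60 N in all over both fingers) (contact force between the fingers and timer above 60 N).
It fails at once if the timer is carried by its key (fingers on the wing while it is more than 25 mm up) (contact force between the fingers and wing above 1 N and height (world z) of timer above 0.025 m).
It fails at once if the mug is shifted more than 30 mm (distance of mug from where it was at the start of the episode above 0.03 m).
It fails at once if the stapler is shifted more than 30 mm (distance of stapler from where it was at the start of the episode above 0.03 m).
It fails at once if the punch is shifted more than 30 mm (distance of punch from where it was at the start of the episode above 0.03 m).
It also fails if it takes over 72 s, if anything falls off the work surface, if the arm or the gripper's body presses on something with over 40 N, if the wrist force passes 120 N, or if a joint passes its speed limit or range.

## Robot

A 6-joint arm with a two-finger parallel gripper is mounted at the origin on the work surface. World frame = base frame: x ahead of the robot, y to its left, z up, the work surface at z = 0. Lengths are in m, angles in degrees, forces in N, time in s.
With the tool pointing down it reaches from about 0.375 to 0.9 m from the base axis. Payload 3.1 kg.
Tool frame: the origin (TCP) lies at the very end of the fingers, on their centre line; the grasp point (between the pads) lies 19 mm behind it (bot.tcp_to_grasp is the distance from the TCP to the grasp point, in m); z points along the fingers, y is the line along which they close (so a half turn about z gives the same grasp; the last joint's range is limited). The gripper opens to 87 mm and grips with 3 to 60 N. Pads are 19 mm wide; open, the fingers measure 117 mm over their backs; the gripper's body (75 mm by 190 mm) begins 51 mm behind the grasp point.
Start: joints at [-80.529, 30.224, 82.088, -0, 67.689, -10.227], TCP at [0.211, -0.588, 0.223] pointing down, gripper open.
Joint ranges: [-176.69, 176.69], [-43.24, 126.21], [12.49, 139.97], [-82, 262], [0, 151.66], [-163.58, 163.58]. Speed limits (degrees/s): [159.86, 159.86, 180, 180, 180, 180].

## Interface

Orientations are given as a 3x3 rotation matrix whose columns are the frame's x, y, z axes.
In Python, from rig import telemetry, capture, camera_info, job, bot gives the robot as it stands. The module is installed in compiled form; this text tells all that it offers.
- The arm moves only by the tool carry_out, never from a script. Its argument "deltas" is a list that holds one entry, the list of rows, each a list of 7 numbers: the shift along the tool's x, y, z scaled (see below), then the turn, a rotation vector about the tool's x, y, z scaled (see below), then the closure, from -1 (fully open) to 1 (shut). In form: [[[dx, dy, dz, ax, ay, az, claw], ...]]. A call has exactly 10 rows; each row is the pose to reach, as a shift and turn from the pose commanded when the call began, along the tool's axes at that moment, turning the shorter way round; what a row does not reach only later rows make up. The controller multiplies each number of a shift by 15 cm and each number of a turn by 360 degrees. A row lasts 1/12 s, in which the tool goes at most 41.7 mm and 7.16 degrees, less where a joint would pass 70% of its speed; a pose out of reach is approached as far as the arm can. A call with a number of a shift or a turn outside -1 to 1 is refused whole. A call with a gripper value outside its range is refused whole. The fingers move at their own pace and stop on an object; the grip force is fixed at half the most. Time passes only in rows, so rows that repeat a pose let the fingers close, or fill a call up. It gives the time, the measured TCP pose, the force, the opening and the grip force at its end, in the units of the state.
- telemetry.read_state(): the state, without advancing time (a new reading comes with each control period).
- capture(name): name is "side" or "top" or "wrist"; returns the picture (400x640x3 uint8, red, green, blue); there is no depth.
- camera_info(name): a dict with "mtx" (3x3 intrinsics, pixels), "cam_to_world" (4x4, takes a point from camera to world coordinates); the wrist camera has in their place "T_tool_cam" (4x4, takes a point from camera to tool coordinates, whose origin is the TCP and whose axes are the flange's). Camera axes: x right, y down, z forward; pixel columns grow to the right and rows downward; lengths in m; the calibration is good to about 2 mm. A picture is of the moment at which its call begins: read the wrist's pose just before it. camera_info takes no time and is no camera call.
- job.hand_in(): hands the job in; it is judged then, once.
The state is a dict: "time_s": time; "joint_positions": joint angles; "qvel": joint speeds; "tau": joint torques, N m; "position": TCP position; "tcp_rot": TCP orientation; "force": force on the tool from outside, world axes, zero at the start; "moment": the same for the moment, N m; "opening": opening from 0.0 (shut) to 1.0 (fully open); "grasp_force": force on a finger pad.
Only numpy, scipy, OpenCV 4.12 (cv2) and the standard library are available. Lean on these libraries where they do the work, as an engineer would, in place of code of your own. Each camera call takes 0.05 s, during which the arm holds its last target. There are 200 camera calls.

## Working session

There is one attempt and no reset: what is moved stays moved. The work goes in short steps, Python scripts to look and compute and a tool call to move; the robot and the scene stay as the last step left them, time stands still between calls to the robot, and variables do not carry over. Pictures are saved under pics/ and viewed, at most 11 in all, crops included, and the job is handed in when it is done.

Besides the shell and the picture viewer there is one more tool, called after "Call:" by a JSON object that holds its "op" and its "data", one argument or row to a line. carry_out: Moves the arm, as the interface text tells. Its arguments: {"type":"object","properties":{"deltas":{"type":"array","items":{"type":"array","items":{"type":"array","items":{"type":"number"}}}}},"required":["deltas"]}

```bash
mkdir -p pics; cat > h.py <<'E'
import numpy as np, cv2
from rig import telemetry, capture, camera_info, job, bot
def save(n,f):
    im=capture(n); cv2.imwrite(f,im[:,:,::-1]); return im
def cam(n,st=None):
    c=camera_info(n); K=np.array(c["mtx"])
    if n=="wrist":
        T=np.eye(4);T[:3,:3]=st["tcp_rot"];T[:3,3]=st["position"]; return K,T@np.array(c["T_tool_cam"])
    return K,np.array(c["cam_to_world"])
def onplane(uv,K,T,z):
    uv=np.atleast_2d(uv).astype(float)
    d=(T[:3,:3]@np.linalg.inv(K)@np.c_[uv,np.ones(len(uv))].T).T
    o=T[:3,3]; return o+d*((z-o[2])/d[:,2])[:,None]
def proj(p,K,T):
    q=(np.atleast_2d(p)-T[:3,3])@T[:3,:3]; q=q@K.T; return q[:,:2]/q[:,2:]
E
python3 - <<'E'
from h import *
a=save("top","pics/top0.png");b=save("side","pics/side0.png")
print(telemetry.read_state()["time_s"])
for n in("top","side"):
    K,T=cam(n);print(n,K.round(1).tolist(),T.round(3).tolist())
print(bot.tcp_to_grasp, camera_info("wrist"))
print(telemetry.read_state())
E
```

```text
0.1
top [[486.4, 0.0, 314.6], [0.0, 486.4, 197.9], [0.0, 0.0, 1.0]] [[0.029, -0.996, 0.088, 0.514], [-1.0, -0.029, 0.002, 0.0], [0.0, -0.088, -0.996, 1.128], [0.0, 0.0, 0.0, 1.0]]
side [[368.9, 0.0, 319.9], [0.0, 368.9, 204.4], [0.0, 0.0, 1.0]] [[-0.912, -0.284, 0.297, 0.38], [-0.41, 0.63, -0.659, 0.481], [-0.0, -0.723, -0.691, 0.598], [0.0, 0.0, 0.0, 1.0]]
0.0187 {'mtx': array([[349.2361984 ,   0.        , 319.03156215],
       [  0.        , 349.2361984 , 201.25270407],
       [  0.        ,   0.        ,   1.        ]]), 'T_tool_cam': array([[-5.63428636e-04, -9.55773324e-01, -2.94103784e-01,
         8.13991257e-02],
       [ 9.99999527e-01, -7.71571853e-04,  5.91693936e-04,
        -6.80750285e-04],
       [-7.92447481e-04, -2.94103311e-01,  9.55773307e-01,
        -1.61830349e-01],
       [ 0.00000000e+00,  0.00000000e+00,  0.00000000e+00,
         1.00000000e+00]])}
{'time_s': 0.1, 'joint_positions': array([-8.05276482e+01,  3.02715564e+01,  8.21491545e+01, -7.18639767e-04,
        6.76909803e+01, -1.02274570e+01]), 'qvel': array([ 0.04907534, -0.03474532, -0.16927239, -0.0044543 , -0.07635068,
       -0.0062746 ]), 'tau': array([ 1.35978548e-04, -4.40985632e+01, -1.77150732e+01,  6.34162081e-02,
        5.33300964e-02, -5.16397745e-05]), 'position': array([ 0.21059374, -0.5877432 ,  0.22169123]), 'tcp_rot': array([[ 9.41470117e-01,  3.37096290e-01, -3.32257819e-04],
       [ 3.37096288e-01, -9.41468217e-01,  1.92088801e-03],
       [ 3.34714048e-04, -1.92046154e-03, -9.99998100e-01]]), 'force': array([ 0.3396573 , -0.37539788, -0.78704358]), 'moment': array([-2.00752966e-02,  1.02400483e-02,  1.66929343e-05]), 'grasp_force': 0.0, 'opening': 1.0024303767134408}
```

View pics/top0.png

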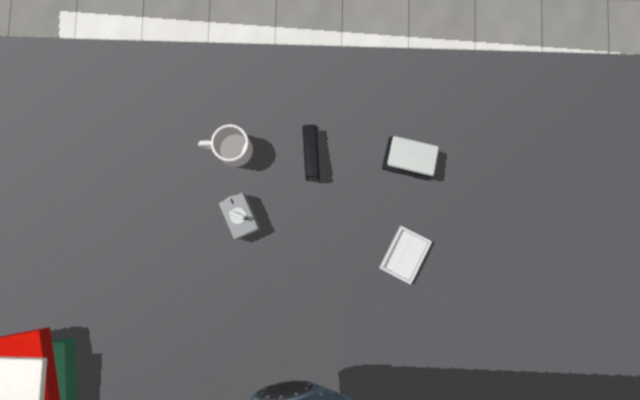

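View pics/side0.png

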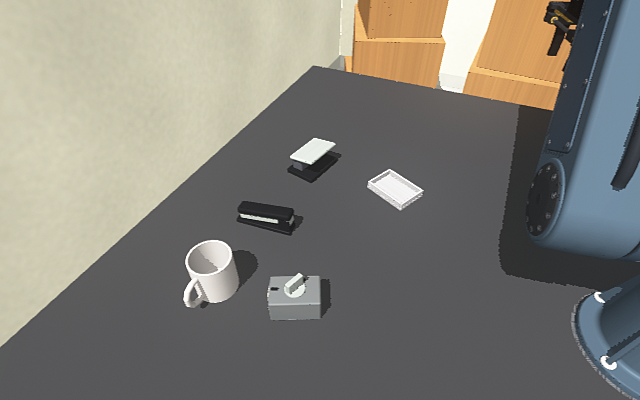

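The top view shows the timer at (239,216) with its black bar at (232,201), the holder at (406,255), the mug at (232,146), the stapler at (311,152) and the punch at (413,157). In the side view the timer is at (295,297) and the holder at (396,189).

```bash
python3 - <<'E'
from h import *
t=cv2.imread("pics/top0.png");s=cv2.imread("pics/side0.png")
def comp(im,lo,seed):
    g=im.min(2); m=(g>lo).astype(np.uint8)
    n,l=cv2.connectedComponents(m); x,y=seed
    w=l[y-20:y+20,x-20:x+20]; w=w[w>0]; k=np.bincount(w).argmax()
    c=max(cv2.findContours((l==k).astype(np.uint8),cv2.RETR_EXTERNAL,cv2.CHAIN_APPROX_NONE)[0],key=cv2.contourArea)
    return c
for nm,im,seeds in(("top",t,dict(timer=(239,216),holder=(406,255))),("side",s,dict(timer=(295,297),holder=(396,189)))):
    K,T=cam(nm)
    for k,sd in seeds.items():
        c=comp(im,85,sd); h=0.054 if k=="timer" else 0.02
        p=onplane(c[:,0],K,T,h)
        r=cv2.minAreaRect((p[:,:2]*1000).astype(np.float32))
        hull=cv2.convexHull(c); ap=cv2.approxPolyDP(hull,4,True)[:,0]
        print(nm,k,np.round(r[0],1),np.round(r[1],1),round(r[2],1),"corners px",ap.tolist(),(onplane(ap,K,T,h)[:,:2]*1000).round().tolist())
K,T=cam("top")
print("bar",onplane([232,201],K,T,.054), "mug",onplane([232,146],K,T,.085))
v=cv2.resize(np.hstack([s[255:335,250:340],cv2.resize(t[180:250,200:279],(90,80))]),None,fx=4,fy=4,interpolation=cv2.INTER_CUBIC)
cv2.imwrite("pics/z.png",v)
E
```

```text
top timer [622.5  -8.6] [ 888.5 1469.4] 1.7 corners px [[639, 0], [639, 374], [250, 399], [100, 399], [0, 335], [0, 0]] [[1088.0, -730.0], [250.0, -705.0], [174.0, 128.0], [165.0, 449.0], [293.0, 674.0], [1045.0, 739.0]]
top holder [625.9  -8.9] [ 916.6 1515.9] 1.7 corners px [[639, 0], [639, 374], [250, 399], [100, 399], [0, 335], [0, 0]] [[1106.0, -753.0], [242.0, -727.0], [163.0, 132.0], [154.0, 463.0], [286.0, 695.0], [1062.0, 762.0]]
side timer [1007.1 -471.5] [2888.6 1889.1] 24.2 corners px [[569, 0], [639, 360], [637, 399], [0, 399], [0, 0]] [[77.0, -1925.0], [45.0, 72.0], [57.0, 136.0], [856.0, 496.0], [2712.0, -741.0]]
side holder [1046.3 -531. ] [3069.1 2007.2] 24.2 corners px [[569, 0], [639, 360], [637, 399], [0, 399], [0, 0]] [[58.0, -2075.0], [25.0, 47.0], [36.0, 115.0], [885.0, 497.0], [2857.0, -818.0]]
bar [[0.59735832 0.18525853 0.054     ]] mug [[0.7147727  0.18515535 0.085     ]]
```

View pics/z.png

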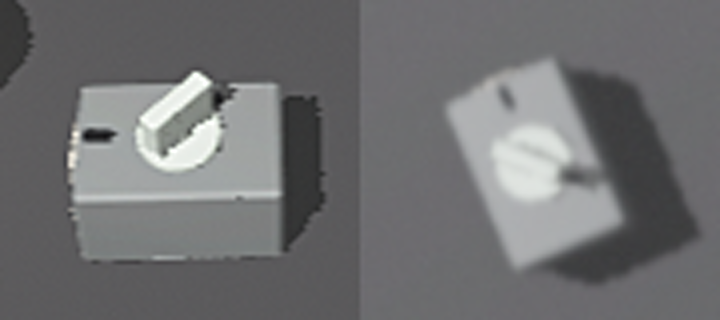

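The crop shows the grey timer with its bar at the dial end. The pointer sits to the right of the wing and points away from the bar. My threshold also took in the table, so I'm raising it.

```bash
cat >> h.py <<'E'
def comp(im,lo,seed):
    m=(im.min(2)>lo).astype(np.uint8)
    n,l=cv2.connectedComponents(m); x,y=seed
    w=l[y-20:y+20,x-20:x+20]; w=w[w>0]; k=np.bincount(w).argmax()
    return max(cv2.findContours((l==k).astype(np.uint8),cv2.RETR_EXTERNAL,cv2.CHAIN_APPROX_NONE)[0],key=cv2.contourArea)
E
python3 - <<'E'
from h import *
t=cv2.imread("pics/top0.png");s=cv2.imread("pics/side0.png")
print(t[232,205],t[228,245],t[250,255],s[280,275],s[310,290],s[330,290])
for nm,im,L,seeds in(("top",t,125,dict(timer=(239,216),holder=(406,255))),("side",s,100,dict(timer=(295,297),holder=(396,189)))):
    K,T=cam(nm)
    for k,sd in seeds.items():
        c=comp(im,L,sd); h=0.054 if k=="timer" else 0.02
        p=onplane(c[:,0],K,T,h)
        r=cv2.minAreaRect((p[:,:2]*1000).astype(np.float32))
        ap=cv2.approxPolyDP(cv2.convexHull(c),3,True)[:,0]
        print(nm,k,np.round(r[0],1),np.round(r[1],1),round(r[2],1),[(q,(onplane(q,K,T,h)[0,:2]*1000).round().tolist(),(onplane(q,K,T,0)[0,:2]*1000).round().tolist()) for q in ap.tolist()])
E
```

```text
[110 107 109] [175 173 172] [110 106 107] [162 164 161] [129 128 125] [92 91 91]
top timer [567.8 172.7] [91.9 58.9] 25.7 [([241, 192], [618.0, 166.0], [623.0, 175.0]), ([256, 228], [539.0, 130.0], [540.0, 136.0]), ([233, 238], [516.0, 179.0], [516.0, 189.0]), ([219, 202], [594.0, 214.0], [598.0, 225.0])]
top holder [ 490.3 -205.4] [ 82.7 112. ] 64.4 [([400, 225], [556.0, -193.0], [557.0, -197.0]), ([431, 241], [522.0, -264.0], [522.0, -269.0]), ([410, 284], [424.0, -218.0], [423.0, -222.0]), ([379, 268], [458.0, -147.0], [457.0, -150.0])]
side timer [563.2 183.9] [90.2 90.6] 26.2 [([319, 276], [539.0, 130.0], [555.0, 96.0]), ([320, 318], [504.0, 204.0], [517.0, 177.0]), ([270, 319], [577.0, 239.0], [597.0, 215.0]), ([267, 290], [609.0, 193.0], [632.0, 165.0]), ([271, 276], [617.0, 165.0], [641.0, 134.0])]
side holder [ 489.8 -195. ] [ 97.2 121.1] 64.0 [([368, 181], [555.0, -193.0], [561.0, -217.0]), ([390, 169], [520.0, -261.0], [525.0, -286.0]), ([421, 188], [432.0, -221.0], [434.0, -245.0]), ([422, 196], [423.0, -193.0], [425.0, -217.0]), ([399, 210], [459.0, -126.0], [462.0, -147.0]), ([368, 188], [547.0, -169.0], [553.0, -191.0])]
```

Timer: centre (0.568, 0.173), yaw about 25°. The corner (0.618, 0.166) agrees across both views at 54 mm height. Holder: centre (0.490, -0.205), yaw about -25.5°. I'm moving over the holder first for a closer look with the wrist camera.

Call:
{"op": "carry_out", "data": {
  "deltas": [
    [[0.17, -0.12, 0, 0, 0, 0, -1], [0.35, -0.24, 0, 0, 0, 0, -1], [0.52, -0.36, 0, 0, 0, 0, -1], [0.7, -0.47, 0, 0, 0, 0, -1], [0.87, -0.59, 0, 0, 0, 0, -1], [0.87, -0.59, 0, 0, 0, 0, -1], [0.87, -0.59, 0, 0, 0, 0, -1], [0.87, -0.59, 0, 0, 0, 0, -1], [0.87, -0.59, 0, 0, 0, 0, -1], [0.87, -0.59, 0, 0, 0, 0, -1]]
  ]
}}

```text
time_s: 0.93
position: [0.3031, -0.4623, 0.2224]
tcp_rot: [[0.942, 0.336, -0.0], [0.336, -0.942, -0.0], [-0.0, 0.0, -1.0]]
force: [-0.0, -0.3, 0.7]
opening: 1.002
grasp_force: 0.0
```

Call:
{"op": "carry_out", "data": {
  "deltas": [
    [[0.17, -0.12, 0, 0, 0, 0, -1], [0.35, -0.24, 0, 0, 0, 0, -1], [0.52, -0.36, 0, 0, 0, 0, -1], [0.7, -0.47, 0, 0, 0, 0, -1], [0.87, -0.59, 0, 0, 0, 0, -1], [0.87, -0.59, 0, 0, 0, 0, -1], [0.87, -0.59, 0, 0, 0, 0, -1], [0.87, -0.59, 0, 0, 0, 0, -1], [0.87, -0.59, 0, 0, 0, 0, -1], [0.87, -0.59, 0, 0, 0, 0, -1]]
  ]
}}

```text
time_s: 1.77
position: [0.3961, -0.3352, 0.2225]
tcp_rot: [[0.942, 0.335, 0.0], [0.335, -0.942, -0.0], [-0.0, 0.0, -1.0]]
force: [-0.5, -0.2, 0.3]
opening: 0.999
grasp_force: 0.0
```

Call:
{"op": "carry_out", "data": {
  "deltas": [
    [[0.17, -0.12, 0, 0, 0, 0, -1], [0.35, -0.24, 0, 0, 0, 0, -1], [0.52, -0.36, 0, 0, 0, 0, -1], [0.7, -0.47, 0, 0, 0, 0, -1], [0.87, -0.59, 0, 0, 0, 0, -1], [0.87, -0.59, 0, 0, 0, 0, -1], [0.87, -0.59, 0, 0, 0, 0, -1], [0.87, -0.59, 0, 0, 0, 0, -1], [0.87, -0.59, 0, 0, 0, 0, -1], [0.87, -0.59, 0, 0, 0, 0, -1]]
  ]
}}

```text
time_s: 2.6
position: [0.4891, -0.2078, 0.2225]
tcp_rot: [[0.942, 0.335, -0.0], [0.335, -0.942, -0.0], [-0.0, 0.0, -1.0]]
force: [-0.4, 0.2, -0.0]
opening: 1.001
grasp_force: 0.0
```

```bash
cat >> h.py <<'E'
def look(f): 
    st=telemetry.read_state(); im=save("wrist",f); return st,im[:,:,::-1],cam("wrist",st)
def plan(p,yaw=None):
    st=telemetry.read_state(); R=np.array(st["tcp_rot"]); d=R.T@(np.array(p)-st["position"])
    y0=np.degrees(np.arctan2(R[1,0],R[0,0])); print("yaw now",y0.round(2),"q6",st["joint_positions"][5].round(1),"t",round(st["time_s"],2),"pos",st["position"].round(4),"tilt",R[:2,2].round(4))
    print("scaled shift",(d/0.15).round(3), "az", None if yaw is None else round(-(((yaw-y0)+180)%360-180)/360,4))
E
python3 - <<'E'
from h import *
st,im,(K,T)=look("pics/w1.png")
print(st["position"],st["time_s"])
print(proj([.49,-.205,.02],K,T))
E
```

```text
[ 0.48914451 -0.20780268  0.22251986] 2.6
[[317.22324869 172.05141168]]
```

View pics/w1.png

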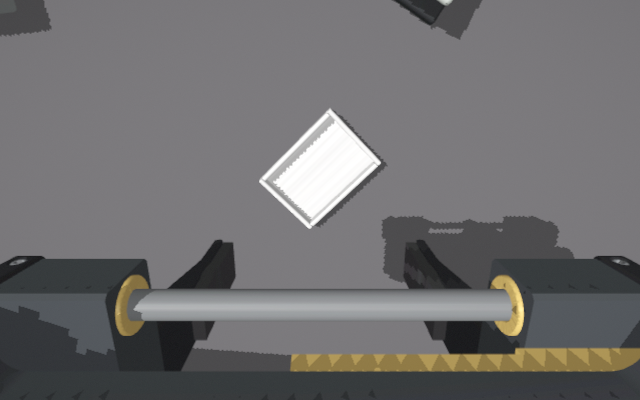

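The wrist view shows the holder's rim corners at about (330,110), (381,162), (310,228) and (261,181). I'll measure from these and plan the move to the timer.

```bash
python3 - <<'E'
from h import *
im=cv2.imread("pics/w1.png"); st=telemetry.read_state(); K,T=cam("wrist",st)
for L in(150,180):
    c=comp(im,L,(320,170)); p=onplane(c[:,0],K,T,.02); r=cv2.minAreaRect((p[:,:2]*1000).astype(np.float32)); print(L,r)
ap=cv2.approxPolyDP(cv2.convexHull(c),5,True)[:,0]; print(ap.tolist(),(onplane(ap,K,T,.02)[:,:2]*1000).round(1).tolist())
# height check: triangulate corners wrist vs top
Kt,Tt=cam("top"); tp=np.array([[400,225],[431,241],[410,284],[379,268]])
for q in ap:
    best=None
    for u in tp:
        for z in np.arange(-.02,.08,.002):
            e=np.linalg.norm(onplane(q,K,T,z)[0]-onplane(u,Kt,Tt,z)[0])
            if best is None or e<best[0]: best=(e,z)
    print(q,np.round(best,4))
plan([.568,.173,.22],25.0)
E
```

```text
150 ((491.0587463378906, -206.13107299804688), (78.94776153564453, 108.17179870605469), 64.07654571533203)
180 ((491.1123962402344, -206.0752716064453), (78.34223937988281, 107.6357421875), 64.13114929199219)
[[330, 109], [380, 163], [309, 228], [259, 180]] [[555.6, -195.4], [521.4, -264.1], [426.8, -217.5], [461.0, -149.0]]
[330 109] [0.0014 0.01  ]
[380 163] [0.    0.024]
[309 228] [0.001 0.012]
[259 180] [0.0009 0.01  ]
yaw now 19.57 q6 35.4 t 2.65 pos [ 0.4892 -0.2077  0.2225] tilt [-0.0001 -0.0001]
scaled shift [ 1.345 -2.215  0.017] az -0.0151
```

Holder: (0.491, -0.206), yaw -25.9°. The measured size of 108 x 79 mm confirms its 20 mm height. Next I'll go over the timer.

Call:
{"op": "carry_out", "data": {
  "deltas": [
    [[0.09, -0.15, 0, 0, 0, 0, -1], [0.18, -0.3, 0, 0, 0, 0, -1], [0.27, -0.45, 0, 0, 0, 0, -1], [0.36, -0.6, 0, 0, 0, 0, -1], [0.45, -0.74, 0, 0, 0, 0, -1], [0.45, -0.74, 0, 0, 0, 0, -1], [0.45, -0.74, 0, 0, 0, 0, -1], [0.45, -0.74, 0, 0, 0, 0, -1], [0.45, -0.74, 0, 0, 0, 0, -1], [0.45, -0.74, 0, 0, 0, 0, -1]]
  ]
}}

```text
time_s: 3.48
position: [0.5158, -0.0805, 0.2226]
tcp_rot: [[0.942, 0.335, 0.0], [0.335, -0.942, -0.0], [-0.0, 0.0, -1.0]]
force: [-0.5, -0.3, -1.1]
opening: 1.0
grasp_force: 0.0
```

Call:
{"op": "carry_out", "data": {
  "deltas": [
    [[0.09, -0.15, 0, 0, 0, 0, -1], [0.18, -0.3, 0, 0, 0, 0, -1], [0.27, -0.45, 0, 0, 0, 0, -1], [0.36, -0.6, 0, 0, 0, 0, -1], [0.45, -0.74, 0, 0, 0, 0, -1], [0.45, -0.74, 0, 0, 0, 0, -1], [0.45, -0.74, 0, 0, 0, 0, -1], [0.45, -0.74, 0, 0, 0, 0, -1], [0.45, -0.74, 0, 0, 0, 0, -1], [0.45, -0.74, 0, 0, 0, 0, -1]]
  ]
}}

```text
time_s: 4.32
position: [0.542, 0.0468, 0.2225]
tcp_rot: [[0.942, 0.335, -0.0], [0.335, -0.942, -0.0], [-0.0, 0.0, -1.0]]
force: [-0.1, 0.6, -0.4]
opening: 1.0
grasp_force: 0.0
```

Call:
{"op": "carry_out", "data": {
  "deltas": [
    [[0.09, -0.15, 0, 0, 0, 0, -1], [0.18, -0.3, 0, 0, 0, 0, -1], [0.27, -0.45, 0, 0, 0, 0, -1], [0.36, -0.6, 0, 0, 0, 0, -1], [0.45, -0.74, 0, 0, 0, -0.015, -1], [0.45, -0.74, 0, 0, 0, -0.015, -1], [0.45, -0.74, 0, 0, 0, -0.015, -1], [0.45, -0.74, 0, 0, 0, -0.015, -1], [0.45, -0.74, 0, 0, 0, -0.015, -1], [0.45, -0.74, 0, 0, 0, -0.015, -1]]
  ]
}}

```text
time_s: 5.15
position: [0.5681, 0.174, 0.2226]
tcp_rot: [[0.906, 0.422, -0.0], [0.422, -0.906, -0.0], [-0.0, 0.0, -1.0]]
force: [0.1, -0.6, 0.4]
opening: 0.999
grasp_force: 0.0
```

```bash
python3 - <<'E'
from h import *
st,im,(K,T)=look("pics/w2.png")
c0=proj([.568,.173,.054],K,T)[0].astype(int);print(c0)
g=im.min(2);print(g[c0[1]-30:c0[1]+60:10,c0[0]-60:c0[0]+60:10])
plan([.568,.173,.022],25)
E
```

```text
[320 181]
[[130 131 131 152 200 199  67 196 196 173  80  82]
 [131 131 131 138 199 198 196 197 195 171  81  81]
 [131 131 130 131 197 244 246 247 195 167  81  81]
 [131 131 131 131 197 246 153 235 217 165  80  82]
 [131 130 130 131 196 245 247 164 125 162  80  80]
 [131 131 131 132 195 194 240 246  43 120  82  90]
 [131 130 131 131 194 194 194 193 193 156  81 110]
 [131 131 132 131 194 194 193 193 193 154  81 103]
 [131 130 131 131 130 130 131 131 131 131 131 131]]
yaw now 24.98 q6 71.3 t 5.2 pos [0.5681 0.1741 0.2226] tilt [-0.0002 -0.0002]
scaled shift [-0.004  0.006  1.337] az -0.0
```

View pics/w2.png

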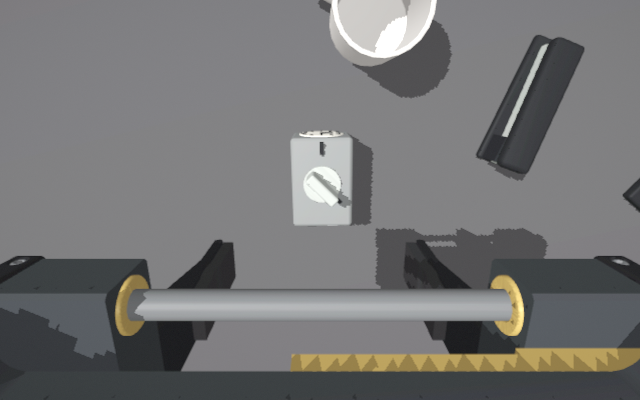

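The timer's top spans (291,135) to (352,225) in this view, with its bar up at (322,147) and the dial at the far end. The key centre is at (322,185) and its pointer is at (345,203), so the key angle is close to 0.

```bash
python3 - <<'E'
from h import *
im=cv2.imread("pics/w2.png"); st=telemetry.read_state(); K,T=cam("wrist",st)
c=comp(im,180,(322,185)); 
c=c[c[:,0,1]>134]
p=onplane(c[:,0],K,T,.054); r=cv2.minAreaRect((p[:,:2]*1000).astype(np.float32)); print(r)
x0,x1=[],[]
for y in range(150,220,5):
    xs=c[c[:,0,1]==y][:,0,0]; x0.append((xs.min(),y));x1.append((xs.max(),y))
for e in (x0,x1):
    q=onplane(e,K,T,.054); print(q.mean(0).round(4),np.degrees(np.arctan2(*(q[0]-q[-1])[[1,0]])).round(2))
# height from top view: 4 corners
Kt,Tt=cam("top")
for z in(.045,.05,.054,.058,.062): print(z,(onplane([[294,225],[352,225]],K,T,z)[:,:2]*1000).round(1).tolist(),(onplane([[233,238],[256,228]],Kt,Tt,z)[:,:2]*1000).round(1).tolist())
E
```

```text
((568.948486328125, 173.27627563476562), (88.85414123535156, 55.529293060302734), 25.71168327331543)
[0.5557 0.1972 0.054 ] 26.24
[0.5781 0.149  0.054 ] 25.52
0.045 [[512.7, 177.4], [538.1, 122.8]] [[515.8, 181.0], [539.4, 130.9]]
0.05 [[514.6, 177.9], [539.6, 124.1]] [[515.8, 180.2], [539.3, 130.3]]
0.054 [[516.1, 178.3], [540.8, 125.1]] [[515.8, 179.5], [539.2, 129.8]]
0.058 [[517.6, 178.7], [542.1, 126.1]] [[515.8, 178.8], [539.1, 129.3]]
0.062 [[519.2, 179.0], [543.3, 127.1]] [[515.8, 178.2], [539.0, 128.8]]
```

Call:
{"op": "carry_out", "data": {
  "deltas": [
    [[0, 0.003, 0.15, 0, 0, -0.0017, -1], [0, 0.003, 0.3, 0, 0, -0.0017, -1], [0, 0.003, 0.5, 0, 0, -0.0017, -1], [0, 0.003, 0.7, 0, 0, -0.0017, -1], [0, 0.003, 0.8, 0, 0, -0.0017, -1], [0, 0.003, 0.8, 0, 0, -0.0017, -1], [0, 0.003, 0.8, 0, 0, -0.0017, -1], [0, 0.003, 0.8, 0, 0, -0.0017, -1], [0, 0.003, 0.8, 0, 0, -0.0017, -1], [0, 0.003, 0.8, 0, 0, -0.0017, -1]]
  ]
}}

```text
time_s: 6.03
position: [0.5696, 0.1749, 0.1042]
tcp_rot: [[0.901, 0.434, 0.003], [0.434, -0.901, 0.0], [0.003, 0.001, -1.0]]
force: [0.1, -0.9, 0.1]
opening: 0.998
grasp_force: 0.0
```

Call:
{"op": "carry_out", "data": {
  "deltas": [
    [[0, 0, 0.08, 0, 0, 0, -1], [0, 0, 0.16, 0, 0, 0, -1], [0, 0, 0.24, 0, 0, 0, -1], [0, 0, 0.32, 0, 0, 0, -1], [0, 0, 0.42, 0, 0, 0, -1], [0, 0, 0.53, 0, 0, 0, -1], [0, 0, 0.53, 0, 0, 0, -0.6], [0, 0, 0.53, 0, 0, 0, -0.45], [0, 0, 0.53, 0, 0, 0, -0.42], [0, 0, 0.53, 0, 0, 0, -0.4]]
  ]
}}

```text
time_s: 6.87
position: [0.569, 0.175, 0.0236]
tcp_rot: [[0.901, 0.434, 0.001], [0.434, -0.901, 0.0], [0.001, 0.0, -1.0]]
force: [-0.1, -0.3, -0.0]
opening: 0.78
grasp_force: 0.0
```

Call:
{"op": "carry_out", "data": {
  "deltas": [
    [[0, 0, 0, 0, 0, 0, -0.39], [0, 0, 0, 0, 0, 0, -0.38], [0, 0, 0, 0, 0, 0, -0.37], [0, 0, 0, 0, 0, 0, -0.37], [0, 0, 0, 0, 0, 0, -0.37], [0, 0, 0, 0, 0, 0, -0.37], [0, 0, 0, 0, 0, 0, -0.37], [0, 0, 0, 0, 0, 0, -0.37], [0, 0, 0, 0, 0, 0, -0.37], [0, 0, 0, 0, 0, 0, -0.37]]
  ]
}}

```text
time_s: 7.7
position: [0.5695, 0.1744, 0.0237]
tcp_rot: [[0.901, 0.434, 0.002], [0.434, -0.901, -0.001], [0.002, 0.002, -1.0]]
force: [1.9, -4.9, 2.8]
opening: 0.689
grasp_force: 12.9
```

At closure -0.37 the grip is 12.9 N, which is gentle enough. Now I lift a little.

Call:
{"op": "carry_out", "data": {
  "deltas": [
    [[0, 0, 0, 0, 0, 0, -0.365], [0, 0, -0.02, 0, 0, 0, -0.365], [0, 0, -0.06, 0, 0, 0, -0.365], [0, 0, -0.12, 0, 0, 0, -0.365], [0, 0, -0.2, 0, 0, 0, -0.365], [0, 0, -0.28, 0, 0, 0, -0.365], [0, 0, -0.36, 0, 0, 0, -0.365], [0, 0, -0.4, 0, 0, 0, -0.365], [0, 0, -0.4, 0, 0, 0, -0.365], [0, 0, -0.4, 0, 0, 0, -0.365]]
  ]
}}

```text
time_s: 8.53
position: [0.5687, 0.175, 0.0839]
tcp_rot: [[0.901, 0.434, 0.001], [0.434, -0.901, 0.0], [0.001, 0.0, -1.0]]
force: [0.5, -0.1, -5.7]
opening: 0.689
grasp_force: 19.9
```

```bash
python3 - <<'E'
from h import *
s=telemetry.read_state(); print(s["force"],s["moment"],s["grasp_force"],s["opening"])
st,im,(K,T)=look("pics/w3.png")
plan([.491,-.206,.09],-25.9)
E
```

```text
[ 0.52803986 -0.10698553 -5.67723005] [ 0.01020185 -0.02109334  0.00055918] 19.867935134097934 0.6891823632591129
yaw now 25.71 q6 70.6 t 8.58 pos [0.5681 0.1749 0.0832] tilt [-0.0002 -0.    ]
scaled shift [-1.565  2.065 -0.045] az 0.1434
```

View pics/w3.png

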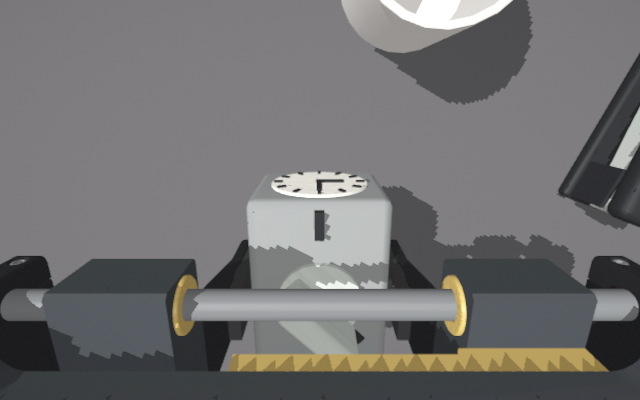

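The timer hangs level in the grip, weighs about 0.58 kg and has the dial forward with the bar at (319,225). I'm carrying it to the holder.

Call:
{"op": "carry_out", "data": {
  "deltas": [
    [[-0.02, 0.03, 0, 0, 0, 0, -0.365], [-0.07, 0.09, 0, 0, 0, 0, -0.365], [-0.13, 0.17, 0, 0, 0, 0, -0.365], [-0.2, 0.26, 0, 0, 0, 0, -0.365], [-0.27, 0.36, 0, 0, 0, 0, -0.365], [-0.34, 0.45, 0, 0, 0, 0, -0.365], [-0.41, 0.54, 0, 0, 0, 0, -0.365], [-0.47, 0.62, 0, 0, 0, 0, -0.365], [-0.51, 0.67, 0, 0, 0, 0, -0.365], [-0.52, 0.69, 0, 0, 0, 0, -0.365]]
  ]
}}

```text
time_s: 9.42
position: [0.5419, 0.0458, 0.0826]
tcp_rot: [[0.902, 0.432, -0.002], [0.432, -0.902, -0.0], [-0.002, -0.001, -1.0]]
force: [-0.7, 0.0, -6.0]
opening: 0.691
grasp_force: 19.8
```

Call:
{"op": "carry_out", "data": {
  "deltas": [
    [[-0.02, 0.03, 0, 0, 0, 0, -0.365], [-0.07, 0.09, 0, 0, 0, 0, -0.365], [-0.13, 0.17, 0, 0, 0, 0, -0.365], [-0.2, 0.26, 0, 0, 0, 0, -0.365], [-0.27, 0.36, 0, 0, 0, 0, -0.365], [-0.34, 0.45, 0, 0, 0, 0, -0.365], [-0.41, 0.54, 0, 0, 0, 0, -0.365], [-0.47, 0.62, 0, 0, 0, 0, -0.365], [-0.51, 0.67, 0, 0, 0, 0, -0.365], [-0.52, 0.69, 0, 0, 0, 0, -0.365]]
  ]
}}

```text
time_s: 10.25
position: [0.5174, -0.0807, 0.0831]
tcp_rot: [[0.901, 0.433, 0.0], [0.433, -0.901, -0.0], [-0.0, 0.0, -1.0]]
force: [0.8, 0.5, -5.5]
opening: 0.689
grasp_force: 19.9
```

Call:
{"op": "carry_out", "data": {
  "deltas": [
    [[-0.02, 0.03, 0, 0, 0, 0, -0.365], [-0.07, 0.09, 0, 0, 0, 0.01, -0.365], [-0.13, 0.17, 0, 0, 0, 0.02, -0.365], [-0.2, 0.26, 0, 0, 0, 0.03, -0.365], [-0.27, 0.36, 0, 0, 0, 0.04, -0.365], [-0.34, 0.45, 0, 0, 0, 0.05, -0.365], [-0.41, 0.54, 0, 0, 0, 0.06, -0.365], [-0.47, 0.62, 0, 0, 0, 0.07, -0.365], [-0.51, 0.67, 0, 0, 0, 0.075, -0.365], [-0.52, 0.69, 0, 0, 0, 0.08, -0.365]]
  ]
}}

```text
time_s: 11.08
position: [0.4924, -0.2075, 0.0831]
tcp_rot: [[0.998, -0.056, 0.0], [-0.056, -0.998, -0.001], [0.001, 0.001, -1.0]]
force: [0.9, -0.4, -5.7]
opening: 0.682
grasp_force: 19.8
```

```bash
python3 - <<'E'
from h import *
plan([.491,-.206,.085],-25.9)
E
```

```text
yaw now -3.19 q6 58.4 t 11.08 pos [ 0.4924 -0.2075  0.0831] tilt [ 0.0005 -0.0006]
scaled shift [-0.01  -0.01  -0.013] az 0.0631
```

Call:
{"op": "carry_out", "data": {
  "deltas": [
    [[-0.01, -0.01, 0, 0, 0, 0.01, -0.365], [-0.01, -0.01, 0, 0, 0, 0.02, -0.365], [-0.01, -0.01, 0.02, 0, 0, 0.03, -0.365], [-0.01, -0.01, 0.05, 0, 0, 0.04, -0.365], [-0.01, -0.01, 0.08, 0, 0, 0.05, -0.365], [-0.01, -0.01, 0.11, 0, 0, 0.06, -0.365], [-0.01, -0.01, 0.14, 0, 0, 0.063, -0.365], [-0.01, -0.01, 0.16, 0, 0, 0.063, -0.365], [-0.01, -0.01, 0.16, 0, 0, 0.063, -0.365], [-0.01, -0.01, 0.16, 0, 0, 0.063, -0.365]]
  ]
}}

```text
time_s: 11.92
position: [0.4908, -0.2045, 0.0589]
tcp_rot: [[0.901, -0.434, -0.0], [-0.434, -0.901, 0.0], [-0.001, -0.0, -1.0]]
force: [0.2, -0.2, -5.3]
opening: 0.688
grasp_force: 19.9
```

```bash
python3 - <<'E'
from h import *
st,im,(K,T)=look("pics/w4.png"); s=save("side","pics/side4.png")
cv2.imwrite("pics/c4.png",np.vstack([cv2.resize(im[150:400,170:470],(600,300))[:, :],cv2.resize(s[s.shape[0]//2*2:] if 0 else s[:,:,::-1][140:240,330:480],(600,300))]))
plan([.491,-.206,.0287],-25.9)
E
```

```text
yaw now -25.73 q6 81.0 t 12.02 pos [ 0.491  -0.2048  0.0592] tilt [ 0.0003 -0.0002]
scaled shift [0.003 0.007 0.203] az 0.0005
```

View pics/c4.png

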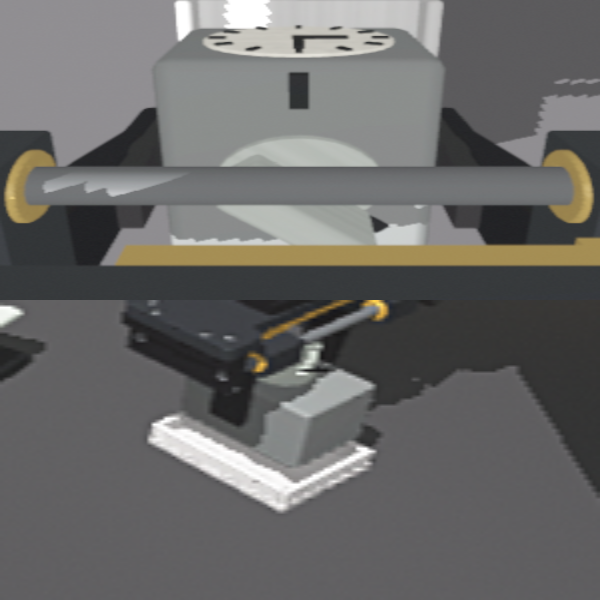

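The crop shows the timer over the holder, with the holder's walls visible on both sides of the dial. They look slightly off centre, so I'll check this numerically.

```bash
python3 - <<'E'
from h import *
im=cv2.imread("pics/w4.png"); st=telemetry.read_state(); K,T=cam("wrist",st)
R=np.array(st["tcp_rot"]); P=np.array(st["position"])
g=im.min(2)
for y in (110,120,130,140,150,156,160): 
    xs=np.where(g[y,200:440]>190)[0]+200
    if len(xs):
        q=(onplane([[xs.min(),y],[xs.max(),y]],K,T,.02)-P)@R*1000
        print(y,xs.min(),xs.max(),q[:,:2].round(1).tolist())
print("row range bright col 262:",np.where(g[:200,262]>190)[0][[0,-1]] if (g[:200,262]>190).any() else None)
# predicted holder corner positions
c=np.array([.491,-.206]);a=np.radians(-25.9);ux=np.array([np.cos(a),np.sin(a)]);uy=np.array([-ux[1],ux[0]])
for sx,sy in((1,1),(1,-1),(-1,1),(-1,-1)): print(proj([*(c+sx*.054*ux+sy*.039*uy),.02],K,T).round(1))
# timer bar in tool frame (bar at timer top plane z = TCP -.0237+.054)
z=P[2]+.0303
for L in(60,):
    m=(g[170:220,300:340]<L); ys,xs=np.where(m); q=(onplane([[xs.mean()+300,ys.mean()+170]],K,T,z)-P)@R*1000; print("bar",xs.mean()+300,ys.mean()+170,q.round(1))
row=g[200]; xs=np.where(np.abs(np.diff(row.astype(int)))>15)[0]; print(xs)
E
```

```text
150 259 312 [[50.0, -35.2], [50.0, -4.7]]
156 258 389 [[46.5, -36.0], [46.5, 39.9]]
160 258 389 [[44.2, -36.1], [44.1, 40.0]]
row range bright col 262: [138 180]
[[254.2 142. ]]
[[390.4 142.3]]
[[262.6 305.8]]
[[380.3 306. ]]
bar 320.45911949685535 199.30817610062894 [[ 41.2  -0.1 -30.3]]
[]
```

The holder's centre is about 1.5 mm along +x and +y of the tool. I'm adding that, lowering slowly and watching the force.

Call:
{"op": "carry_out", "data": {
  "deltas": [
    [[0.005, 0.005, 0, 0, 0, 0, -0.365], [0.01, 0.01, 0, 0, 0, 0, -0.365], [0.01, 0.01, 0.03, 0, 0, 0, -0.365], [0.01, 0.01, 0.06, 0, 0, 0, -0.365], [0.01, 0.01, 0.09, 0, 0, 0, -0.365], [0.01, 0.01, 0.12, 0, 0, 0, -0.365], [0.01, 0.01, 0.14, 0, 0, 0, -0.365], [0.01, 0.01, 0.16, 0, 0, 0, -0.365], [0.01, 0.01, 0.16, 0, 0, 0, -0.365], [0.01, 0.01, 0.16, 0, 0, 0, -0.365]]
  ]
}}

```text
time_s: 12.85
position: [0.4914, -0.2068, 0.0348]
tcp_rot: [[0.901, -0.435, -0.0], [-0.435, -0.901, 0.0], [-0.001, -0.0, -1.0]]
force: [0.2, 0.3, -5.8]
opening: 0.688
grasp_force: 19.9
```

Call:
{"op": "carry_out", "data": {
  "deltas": [
    [[0, 0, 0.006, 0, 0, 0, -0.365], [0, 0, 0.012, 0, 0, 0, -0.365], [0, 0, 0.018, 0, 0, 0, -0.365], [0, 0, 0.024, 0, 0, 0, -0.365], [0, 0, 0.03, 0, 0, 0, -0.365], [0, 0, 0.036, 0, 0, 0, -0.365], [0, 0, 0.04, 0, 0, 0, -0.365], [0, 0, 0.04, 0, 0, 0, -0.365], [0, 0, 0.04, 0, 0, 0, -0.365], [0, 0, 0.04, 0, 0, 0, -0.365]]
  ]
}}

```text
time_s: 13.68
position: [0.4916, -0.2068, 0.0291]
tcp_rot: [[0.901, -0.435, 0.0], [-0.435, -0.901, -0.0], [0.0, 0.0, -1.0]]
force: [0.1, 0.2, -5.4]
opening: 0.689
grasp_force: 19.9
```

Call:
{"op": "carry_out", "data": {
  "deltas": [
    [[0, 0, 0.002, 0, 0, 0, -0.365], [0, 0, 0.004, 0, 0, 0, -0.365], [0, 0, 0.006, 0, 0, 0, -0.365], [0, 0, 0.006, 0, 0, 0, -0.365], [0, 0, 0.006, 0, 0, 0, -0.365], [0, 0, 0.006, 0, 0, 0, -0.365], [0, 0, 0.006, 0, 0, 0, -0.365], [0, 0, 0.006, 0, 0, 0, -0.365], [0, 0, 0.006, 0, 0, 0, -0.365], [0, 0, 0.006, 0, 0, 0, -0.365]]
  ]
}}

```text
time_s: 14.52
position: [0.4916, -0.2068, 0.0287]
tcp_rot: [[0.901, -0.435, 0.0], [-0.435, -0.901, -0.0], [0.0, 0.0, -1.0]]
force: [-2.3, 1.6, 5.8]
opening: 0.684
grasp_force: 19.9
```

It is seated: the force reversed at z = 0.0287, where I predicted the floor. I'm releasing it and rising.

Call:
{"op": "carry_out", "data": {
  "deltas": [
    [[0, 0, 0, 0, 0, 0, -0.4], [0, 0, 0, 0, 0, 0, -0.5], [0, 0, 0, 0, 0, 0, -0.8], [0, 0, 0, 0, 0, 0, -1], [0, 0, 0, 0, 0, 0, -1], [0, 0, 0, 0, 0, 0, -1], [0, 0, 0, 0, 0, 0, -1], [0, 0, 0, 0, 0, 0, -1], [0, 0, 0, 0, 0, 0, -1], [0, 0, 0, 0, 0, 0, -1]]
  ]
}}

```text
time_s: 15.35
position: [0.4915, -0.2068, 0.0282]
tcp_rot: [[0.901, -0.435, 0.0], [-0.435, -0.901, -0.0], [0.0, 0.0, -1.0]]
force: [-0.1, 0.4, -0.2]
opening: 1.0
grasp_force: 0.0
```

Call:
{"op": "carry_out", "data": {
  "deltas": [
    [[0, 0, -0.1, 0, 0, 0, -1], [0, 0, -0.25, 0, 0, 0, -1], [0, 0, -0.4, 0, 0, 0, -1], [0, 0, -0.6, 0, 0, 0, -1], [0, 0, -0.8, 0, 0, 0, -1], [0, 0, -0.95, 0, 0, 0, -1], [0, 0, -1, 0, 0, 0, -1], [0, 0, -1, 0, 0, 0, -1], [0, 0, -1, 0, 0, 0, -1], [0, 0, -1, 0, 0, 0, -1]]
  ]
}}

```text
time_s: 16.18
position: [0.4905, -0.2061, 0.1766]
tcp_rot: [[0.901, -0.435, -0.003], [-0.435, -0.901, 0.002], [-0.003, -0.0, -1.0]]
force: [-0.3, 0.1, -0.7]
opening: 1.0
grasp_force: 0.0
```

```bash
python3 - <<'E'
from h import *
st,im,(K,T)=look("pics/w5.png")
cv2.imwrite("pics/c5.png",cv2.resize(im[80:280,200:440],(720,600),interpolation=cv2.INTER_CUBIC))
plan([.491,-.206,.2],-25.9)
print(st["joint_positions"].round(1))
E
```

```text
yaw now -25.77 q6 80.9 t 16.23 pos [ 0.4904 -0.2061  0.1764] tilt [-0.0032  0.0022]
scaled shift [ 0.003 -0.002 -0.157] az 0.0004
[-34.8  26.8  98.   -0.   55.4  80.9]
```

View pics/c5.png

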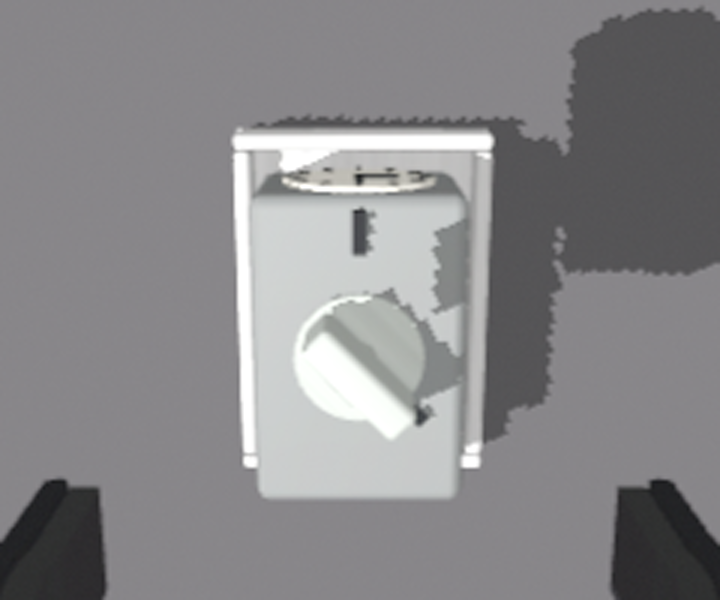

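The timer sits in the holder. The wing's top corners are at crop (305,345), (328,335), (415,410), (390,437). The disc centre is at (361,357), the pointer at (424,415) and the bar at (361,232).

```bash
python3 - <<'E'
from h import *
st=telemetry.read_state(); K,T=cam("wrist",st)
f=lambda x,y:(200+(x+.5)/3-.5,80+(y+.5)/3-.5)
W=onplane([f(305,347),f(328,337),f(416,410),f(390,438)],K,T,.087)
print("wing top",W.mean(0).round(4),(np.linalg.norm(W-np.roll(W,-1,0),axis=1)*1000).round(1))
d=(W[2]+W[3]-W[0]-W[1])/2; print("wing dir",np.degrees(np.arctan2(d[1],d[0])).round(1), np.linalg.norm(d))
D=onplane([f(361,357),f(424,415)],K,T,.061)
print("disc",D[0].round(4)); e=D[1]-W.mean(0); print("pointer dir",np.degrees(np.arctan2(e[1],e[0])).round(1),np.degrees(np.arctan2(*(D[1]-D[0])[[1,0]])).round(1))
B=onplane([f(361,232)],K,T,.059)[0]; e=B-D[0]; print("bar",B.round(4),np.degrees(np.arctan2(e[1],e[0])).round(1))
q=onplane([f(256,250),f(466,250),f(259,480),f(458,480)],K,T,.059); 
for a,b in((0,2),(1,3)): print("case edge",np.degrees(np.arctan2(*(q[a]-q[b])[[1,0]])).round(1))
print(q.round(4))
E
```

```text
wing top [ 0.489  -0.2053  0.087 ] [ 6.3 29.4 10.  32.4]
wing dir -160.8 0.030837214061769574
disc [ 0.4881 -0.2051  0.061 ]
pointer dir -160.7 -159.7
bar [ 0.5191 -0.2201  0.059 ] -25.8
case edge -26.7
case edge -26.0
[[ 0.527  -0.1925  0.059 ]
 [ 0.5024 -0.2434  0.059 ]
 [ 0.467  -0.1622  0.059 ]
 [ 0.4419 -0.2139  0.059 ]]
```

The key axis is at (0.4888, -0.2052) and the pointer direction is -160.5°. It needs about 225° clockwise to reach the bar, so I'll do three turns of about 76° each. First I align at yaw 19.5°.

Call:
{"op": "carry_out", "data": {
  "deltas": [
    [[0, 0, 0, 0, 0, -0.02, -1], [0, 0, 0, 0, 0, -0.035, -1], [0, 0, 0, 0, 0, -0.05, -1], [0, 0, 0, 0, 0, -0.07, -1], [0, 0, 0, 0, 0, -0.09, -1], [0, 0, 0, 0, 0, -0.11, -1], [0, 0, 0, 0, 0, -0.1258, -1], [0, 0, 0, 0, 0, -0.1258, -1], [0, 0, 0, 0, 0, -0.1258, -1], [0, 0, 0, 0, 0, -0.1258, -1]]
  ]
}}

```text
time_s: 17.07
position: [0.4912, -0.2066, 0.1772]
tcp_rot: [[0.943, 0.332, -0.001], [0.332, -0.943, 0.001], [-0.001, -0.001, -1.0]]
force: [-0.1, 0.8, -0.3]
opening: 1.0
grasp_force: 0.0
```

```bash
python3 - <<'E'
from h import *
plan([.4888,-.2052,.069],19.5)
E
```

```text
yaw now 19.39 q6 35.8 t 17.07 pos [ 0.4912 -0.2066  0.1772] tilt [-0.0015  0.0011]
scaled shift [-0.011 -0.013  0.722] az -0.0003
```

Call:
{"op": "carry_out", "data": {
  "deltas": [
    [[-0.011, -0.013, 0.1, 0, 0, 0, -1], [-0.011, -0.013, 0.2, 0, 0, 0, -1], [-0.011, -0.013, 0.3, 0, 0, 0, -1], [-0.011, -0.013, 0.4, 0, 0, 0, -1], [-0.011, -0.013, 0.5, 0, 0, 0, -0.6], [-0.011, -0.013, 0.6, 0, 0, 0, -0.2], [-0.011, -0.013, 0.68, 0, 0, 0, 0.2], [-0.011, -0.013, 0.72, 0, 0, 0, 0.5], [-0.011, -0.013, 0.72, 0, 0, 0, 0.6], [-0.011, -0.013, 0.72, 0, 0, 0, 0.65]]
  ]
}}

```text
time_s: 17.9
position: [0.4893, -0.2055, 0.07]
tcp_rot: [[0.943, 0.333, -0.0], [0.333, -0.943, 0.0], [-0.0, -0.0, -1.0]]
force: [-1.0, -0.6, 0.7]
opening: 0.634
grasp_force: 0.0
```

Call:
{"op": "carry_out", "data": {
  "deltas": [
    [[0, 0, 0, 0, 0, 0, 0.68], [0, 0, 0, 0, 0, 0, 0.7], [0, 0, 0, 0, 0, 0, 0.72], [0, 0, 0, 0, 0, 0, 0.74], [0, 0, 0, 0, 0, 0, 0.75], [0, 0, 0, 0, 0, 0, 0.76], [0, 0, 0, 0, 0, 0, 0.77], [0, 0, 0, 0, 0, 0, 0.77], [0, 0, 0, 0, 0, 0, 0.77], [0, 0, 0, 0, 0, 0, 0.77]]
  ]
}}

```text
time_s: 18.73
position: [0.489, -0.2048, 0.0701]
tcp_rot: [[0.943, 0.334, -0.001], [0.334, -0.943, 0.001], [-0.0, -0.002, -1.0]]
force: [0.3, 2.5, 1.8]
opening: 0.116
grasp_force: 1.3
```

Call:
{"op": "carry_out", "data": {
  "deltas": [
    [[0, 0, 0, 0, 0, 0, 0.775], [0, 0, 0, 0, 0, 0, 0.78], [0, 0, 0, 0, 0, 0, 0.78], [0, 0, 0, 0, 0, 0.01, 0.78], [0, 0, 0, 0, 0, 0.02, 0.78], [0, 0, 0, 0, 0, 0.035, 0.78], [0, 0, 0, 0, 0, 0.05, 0.78], [0, 0, 0, 0, 0, 0.065, 0.78], [0, 0, 0, 0, 0, 0.08, 0.78], [0, 0, 0, 0, 0, 0.09, 0.78]]
  ]
}}

```text
time_s: 19.57
position: [0.489, -0.2053, 0.0701]
tcp_rot: [[0.974, -0.226, -0.001], [-0.226, -0.974, 0.0], [-0.001, -0.0, -1.0]]
force: [-0.5, 2.6, 3.1]
opening: 0.113
grasp_force: 13.4
```

```bash
python3 - <<'E'
from h import *
s=telemetry.read_state(); print(s["force"],s["moment"],s["grasp_force"],s["opening"]); plan(s["position"],0)
E
```

```text
[-0.52075065  2.55613166  3.09017231] [0.50420511 0.14463672 0.0480316 ] 13.353279680013657 0.11258116232896383
yaw now -13.08 q6 68.2 t 19.57 pos [ 0.489  -0.2053  0.0701] tilt [-0.0008  0.0003]
scaled shift [0. 0. 0.] az -0.0363
```

The key is turning, with a moment of about 0.05 N m. I'll continue the stroke.

Call:
{"op": "carry_out", "data": {
  "deltas": [
    [[0, 0, 0, 0, 0, 0.01, 0.78], [0, 0, 0, 0, 0, 0.022, 0.78], [0, 0, 0, 0, 0, 0.034, 0.78], [0, 0, 0, 0, 0, 0.046, 0.78], [0, 0, 0, 0, 0, 0.058, 0.78], [0, 0, 0, 0, 0, 0.07, 0.78], [0, 0, 0, 0, 0, 0.082, 0.78], [0, 0, 0, 0, 0, 0.094, 0.78], [0, 0, 0, 0, 0, 0.1, 0.78], [0, 0, 0, 0, 0, 0.1, 0.78]]
  ]
}}

```text
time_s: 20.4
position: [0.4886, -0.2058, 0.0701]
tcp_rot: [[0.658, -0.753, -0.001], [-0.753, -0.658, -0.0], [-0.001, 0.001, -1.0]]
force: [-2.5, 0.5, 3.2]
opening: 0.115
grasp_force: 13.4
```

Call:
{"op": "carry_out", "data": {
  "deltas": [
    [[0, 0, 0, 0, 0, 0.01, 0.78], [0, 0, 0, 0, 0, 0.022, 0.78], [0, 0, 0, 0, 0, 0.034, 0.78], [0, 0, 0, 0, 0, 0.046, 0.78], [0, 0, 0, 0, 0, 0.058, 0.78], [0, 0, 0, 0, 0, 0.07, 0.78], [0, 0, 0, 0, 0, 0.08, 0.78], [0, 0, 0, 0, 0, 0.08, 0.7], [0, 0, 0, 0, 0, 0.08, 0.5], [0, 0, 0, 0, 0, 0.08, -0.2]]
  ]
}}

```text
time_s: 21.23
position: [0.4902, -0.2062, 0.0702]
tcp_rot: [[0.215, -0.977, 0.002], [-0.977, -0.215, -0.001], [0.002, -0.002, -1.0]]
force: [-0.2, -0.3, 0.3]
opening: 0.228
grasp_force: 0.0
```

Call:
{"op": "carry_out", "data": {
  "deltas": [
    [[0, 0, 0, 0, 0, 0, -0.6], [0, 0, 0, 0, 0, 0, -0.6], [0, 0, 0, 0, 0, 0, -0.6], [0, 0, 0, 0, 0, 0, -0.6], [0, 0, 0, 0, 0, 0, -0.6], [0, 0, -0.05, 0, 0, 0, -0.6], [0, 0, -0.1, 0, 0, 0, -0.6], [0, 0, -0.2, 0, 0, 0, -0.6], [0, 0, -0.3, 0, 0, 0, -0.6], [0, 0, -0.3, 0, 0, 0, -0.6]]
  ]
}}

```text
time_s: 22.07
position: [0.4912, -0.2067, 0.1183]
tcp_rot: [[0.214, -0.977, 0.005], [-0.977, -0.214, -0.004], [0.005, -0.004, -1.0]]
force: [0.6, -0.5, -0.8]
opening: 0.792
grasp_force: 0.0
```

```bash
python3 - <<'E'
from h import *
plan([.489,-.2053,.069],0)
im=save("side","pics/s6.png"); st,w,_=look("pics/w6.png")
E
```

```text
yaw now -77.67 q6 132.8 t 22.07 pos [ 0.4912 -0.2067  0.1183] tilt [ 0.0054 -0.0037]
scaled shift [-0.014  0.014  0.328] az -0.2157
```

The first stroke gave 97°, with 128° left. I'll flip the tool back by half a turn and look again.

Call:
{"op": "carry_out", "data": {
  "deltas": [
    [[0, 0, 0, 0, 0, -0.018, -0.6], [0, 0, 0, 0, 0, -0.036, -0.6], [0, 0, 0, 0, 0, -0.054, -0.6], [0, 0, 0, 0, 0, -0.072, -0.6], [0, 0, 0, 0, 0, -0.09, -0.6], [0, 0, 0, 0, 0, -0.108, -0.6], [0, 0, 0, 0, 0, -0.126, -0.6], [0, 0, 0, 0, 0, -0.144, -0.6], [0, 0, 0, 0, 0, -0.16, -0.6], [0, 0, 0, 0, 0, -0.1667, -0.6]]
  ]
}}

```text
time_s: 23.0
position: [0.4887, -0.2051, 0.1142]
tcp_rot: [[0.954, -0.3, -0.002], [-0.3, -0.954, 0.001], [-0.002, -0.001, -1.0]]
force: [-0.0, -0.2, -0.7]
opening: 0.798
grasp_force: 0.0
```

Call:
{"op": "carry_out", "data": {
  "deltas": [
    [[0, 0, 0, 0, 0, -0.018, -0.6], [0, 0, 0, 0, 0, -0.036, -0.6], [0, 0, 0, 0, 0, -0.054, -0.6], [0, 0, 0, 0, 0, -0.072, -0.6], [0, 0, 0, 0, 0, -0.09, -0.6], [0, 0, 0, 0, 0, -0.108, -0.6], [0, 0, 0, 0, 0, -0.126, -0.6], [0, 0, 0, 0, 0, -0.144, -0.6], [0, 0, 0, 0, 0, -0.16, -0.6], [0, 0, 0, 0, 0, -0.1667, -0.6]]
  ]
}}

```text
time_s: 23.83
position: [0.4887, -0.2051, 0.1142]
tcp_rot: [[0.736, 0.677, -0.002], [0.677, -0.736, 0.001], [-0.0, -0.002, -1.0]]
force: [0.4, 0.0, 0.8]
opening: 0.801
grasp_force: 0.0
```

Call:
{"op": "carry_out", "data": {
  "deltas": [
    [[0, 0, 0, 0, 0, -0.018, -0.6], [0, 0, -0.05, 0, 0, -0.036, -0.6], [0, 0, -0.1, 0, 0, -0.054, -0.6], [0, 0, -0.2, 0, 0, -0.072, -0.6], [0, 0, -0.3, 0, 0, -0.09, -0.6], [0, 0, -0.35, 0, 0, -0.108, -0.6], [0, 0, -0.35, 0, 0, -0.126, -0.6], [0, 0, -0.35, 0, 0, -0.144, -0.6], [0, 0, -0.35, 0, 0, -0.16, -0.6], [0, 0, -0.35, 0, 0, -0.1667, -0.6]]
  ]
}}

```text
time_s: 24.67
position: [0.4887, -0.2051, 0.1668]
tcp_rot: [[-0.218, 0.976, -0.002], [0.976, 0.218, 0.001], [0.001, -0.001, -1.0]]
force: [0.7, 0.6, 0.2]
opening: 0.802
grasp_force: 0.0
```

```bash
python3 - <<'E'
from h import *
st,im,(K,T)=look("pics/w7.png")
cv2.imwrite("pics/c7.png",cv2.resize(im[80:280,200:440],(720,600),interpolation=cv2.INTER_CUBIC))
plan([.489,-.2053,.069],102.3)
E
```

```text
yaw now 102.57 q6 -47.4 t 24.72 pos [ 0.4887 -0.2052  0.1668] tilt [-0.0015  0.001 ]
scaled shift [-0.002  0.002  0.652] az 0.0007
```

View pics/c7.png

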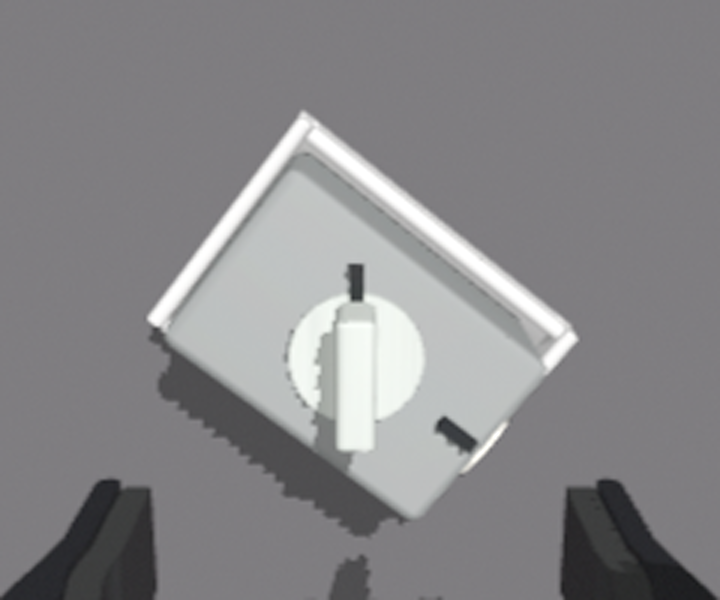

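The wing is upright at crop column 355 with the pointer up at (356,280). The bar at (456,433) is about 128° clockwise from it. I'm descending and gripping again.

Call:
{"op": "carry_out", "data": {
  "deltas": [
    [[0, 0, 0.1, 0, 0, 0, -0.6], [0, 0, 0.2, 0, 0, 0, -0.6], [0, 0, 0.3, 0, 0, 0, -0.6], [0, 0, 0.4, 0, 0, 0, -0.6], [0, 0, 0.5, 0, 0, 0, -0.4], [0, 0, 0.6, 0, 0, 0, 0], [0, 0, 0.65, 0, 0, 0, 0.3], [0, 0, 0.65, 0, 0, 0, 0.5], [0, 0, 0.65, 0, 0, 0, 0.65], [0, 0, 0.65, 0, 0, 0, 0.68]]
  ]
}}

```text
time_s: 25.55
position: [0.4897, -0.2058, 0.0706]
tcp_rot: [[-0.214, 0.977, 0.001], [0.977, 0.214, -0.001], [-0.001, 0.001, -1.0]]
force: [0.2, -0.7, -0.2]
opening: 0.43
grasp_force: 0.0
```

Call:
{"op": "carry_out", "data": {
  "deltas": [
    [[0, 0, 0, 0, 0, 0, 0.7], [0, 0, 0, 0, 0, 0, 0.71], [0, 0, 0, 0, 0, 0, 0.72], [0, 0, 0, 0, 0, 0, 0.74], [0, 0, 0, 0, 0, 0, 0.75], [0, 0, 0, 0, 0, 0, 0.76], [0, 0, 0, 0, 0, 0, 0.77], [0, 0, 0, 0, 0, 0, 0.775], [0, 0, 0, 0, 0, 0, 0.78], [0, 0, 0, 0, 0, 0, 0.78]]
  ]
}}

```text
time_s: 26.38
position: [0.4883, -0.2055, 0.0702]
tcp_rot: [[-0.214, 0.977, -0.002], [0.977, 0.214, 0.0], [0.001, -0.002, -1.0]]
force: [-5.1, -2.1, 4.2]
opening: 0.118
grasp_force: 13.0
```

Call:
{"op": "carry_out", "data": {
  "deltas": [
    [[0, 0, 0, 0, 0, 0, 0.78], [0, 0, 0, 0, 0, 0.01, 0.78], [0, 0, 0, 0, 0, 0.022, 0.78], [0, 0, 0, 0, 0, 0.034, 0.78], [0, 0, 0, 0, 0, 0.046, 0.78], [0, 0, 0, 0, 0, 0.058, 0.78], [0, 0, 0, 0, 0, 0.07, 0.78], [0, 0, 0, 0, 0, 0.082, 0.78], [0, 0, 0, 0, 0, 0.094, 0.78], [0, 0, 0, 0, 0, 0.1, 0.78]]
  ]
}}

```text
time_s: 27.22
position: [0.4882, -0.2049, 0.0701]
tcp_rot: [[0.404, 0.915, -0.002], [0.915, -0.404, 0.001], [0.0, -0.003, -1.0]]
force: [-4.7, -0.9, 4.5]
opening: 0.115
grasp_force: 13.3
```

Call:
{"op": "carry_out", "data": {
  "deltas": [
    [[0, 0, 0, 0, 0, 0.01, 0.78], [0, 0, 0, 0, 0, 0.022, 0.78], [0, 0, 0, 0, 0, 0.034, 0.78], [0, 0, 0, 0, 0, 0.046, 0.78], [0, 0, 0, 0, 0, 0.058, 0.78], [0, 0, 0, 0, 0, 0.07, 0.78], [0, 0, 0, 0, 0, 0.082, 0.78], [0, 0, 0, 0, 0, 0.094, 0.78], [0, 0, 0, 0, 0, 0.1, 0.78], [0, 0, 0, 0, 0, 0.1, 0.78]]
  ]
}}

```text
time_s: 28.05
position: [0.4879, -0.2046, 0.0702]
tcp_rot: [[0.863, 0.504, -0.003], [0.504, -0.863, 0.002], [-0.002, -0.003, -1.0]]
force: [-4.9, -1.8, 4.8]
opening: 0.111
grasp_force: 13.3
```

```bash
python3 - <<'E'
from h import *
s=telemetry.read_state(); print(s["force"],s["moment"],s["grasp_force"],s["opening"]); plan(s["position"],-25.9)
E
```

```text
[-4.93097825 -1.75528956  4.83705513] [-0.09462094  0.82732585 -0.00649832] 13.335097432136536 0.11136678344883201
yaw now 30.3 q6 24.9 t 28.05 pos [ 0.4879 -0.2046  0.0702] tilt [-0.003   0.0018]
scaled shift [0. 0. 0.] az 0.1561
```

Call:
{"op": "carry_out", "data": {
  "deltas": [
    [[0, 0, 0, 0, 0, 0.012, 0.78], [0, 0, 0, 0, 0, 0.026, 0.78], [0, 0, 0, 0, 0, 0.04, 0.78], [0, 0, 0, 0, 0, 0.054, 0.78], [0, 0, 0, 0, 0, 0.068, 0.78], [0, 0, 0, 0, 0, 0.082, 0.78], [0, 0, 0, 0, 0, 0.096, 0.78], [0, 0, 0, 0, 0, 0.11, 0.78], [0, 0, 0, 0, 0, 0.124, 0.78], [0, 0, 0, 0, 0, 0.138, 0.78]]
  ]
}}

```text
time_s: 28.88
position: [0.4878, -0.204, 0.0702]
tcp_rot: [[0.942, -0.335, -0.003], [-0.335, -0.942, 0.003], [-0.004, -0.002, -1.0]]
force: [-4.1, 1.2, 5.2]
opening: 0.115
grasp_force: 13.4
```

```bash
python3 - <<'E'
from h import *
s=telemetry.read_state(); print(s["force"],s["moment"],s["grasp_force"],s["opening"]); plan(s["position"],-25.9)
E
```

```text
[-4.08631739  1.17817304  5.21683647] [0.29209534 0.65901538 0.06356639] 13.388172537088394 0.11492052372008607
yaw now -19.56 q6 74.7 t 28.88 pos [ 0.4878 -0.204   0.0702] tilt [-0.0032  0.0028]
scaled shift [0. 0. 0.] az 0.0176
```

Call:
{"op": "carry_out", "data": {
  "deltas": [
    [[0, 0, 0, 0, 0, 0.005, 0.78], [0, 0, 0, 0, 0, 0.01, 0.78], [0, 0, 0, 0, 0, 0.015, 0.78], [0, 0, 0, 0, 0, 0.02, 0.78], [0, 0, 0, 0, 0, 0.024, 0.78], [0, 0, 0, 0, 0, 0.024, 0.78], [0, 0, 0, 0, 0, 0.024, 0.78], [0, 0, 0, 0, 0, 0.024, 0.78], [0, 0, 0, 0, 0, 0.024, 0.78], [0, 0, 0, 0, 0, 0.024, 0.78]]
  ]
}}

```text
time_s: 29.72
position: [0.488, -0.2038, 0.0701]
tcp_rot: [[0.883, -0.469, -0.003], [-0.469, -0.883, 0.003], [-0.004, -0.001, -1.0]]
force: [-4.6, 2.7, 5.3]
opening: 0.113
grasp_force: 13.4
```

```bash
python3 - <<'E'
from h import *
s=telemetry.read_state(); print(s["force"],s["moment"],s["grasp_force"],s["opening"]); plan(s["position"],-25.9)
E
```

```text
[-4.5940382   2.71136563  5.29839383] [ 0.36469771  0.61953455 -0.01746699] 13.374141901731491 0.1133708202710917
yaw now -27.97 q6 83.1 t 29.72 pos [ 0.488  -0.2038  0.0701] tilt [-0.0028  0.003 ]
scaled shift [0. 0. 0.] az -0.0058
```

Call:
{"op": "carry_out", "data": {
  "deltas": [
    [[0, 0, 0, 0, 0, 0.003, 0.78], [0, 0, 0, 0, 0, 0.006, 0.78], [0, 0, 0, 0, 0, 0.009, 0.78], [0, 0, 0, 0, 0, 0.009, 0.78], [0, 0, 0, 0, 0, 0.009, 0.78], [0, 0, 0, 0, 0, 0.009, 0.78], [0, 0, 0, 0, 0, 0.009, 0.78], [0, 0, 0, 0, 0, 0.009, 0.78], [0, 0, 0, 0, 0, 0.009, 0.78], [0, 0, 0, 0, 0, 0.009, 0.78]]
  ]
}}

```text
time_s: 30.55
position: [0.4883, -0.2038, 0.0701]
tcp_rot: [[0.856, -0.517, -0.002], [-0.517, -0.856, 0.003], [-0.003, -0.001, -1.0]]
force: [-2.5, 3.5, 5.6]
opening: 0.115
grasp_force: 16.5
```

```bash
python3 - <<'E'
from h import *
s=telemetry.read_state(); print(s["force"],s["moment"],s["grasp_force"],s["opening"]); plan(s["position"],-25.9)
st,im,(K,T)=look("pics/w8.png"); s=save("side","pics/s8.png")[:,:,::-1]
cv2.imwrite("pics/c8.png",np.hstack([cv2.resize(im[140:340,200:440],(480,400)),cv2.resize(s[150:230,350:460],(320,400))]))
E
```

```text
[-2.523362    3.5335718   5.62624193] [0.57678804 0.51180057 0.28208302] 16.459407806396484 0.11517103922816072
yaw now -31.15 q6 86.3 t 30.55 pos [ 0.4883 -0.2038  0.0701] tilt [-0.0025  0.0026]
scaled shift [0. 0. 0.] az -0.0146
```

View pics/c8.png

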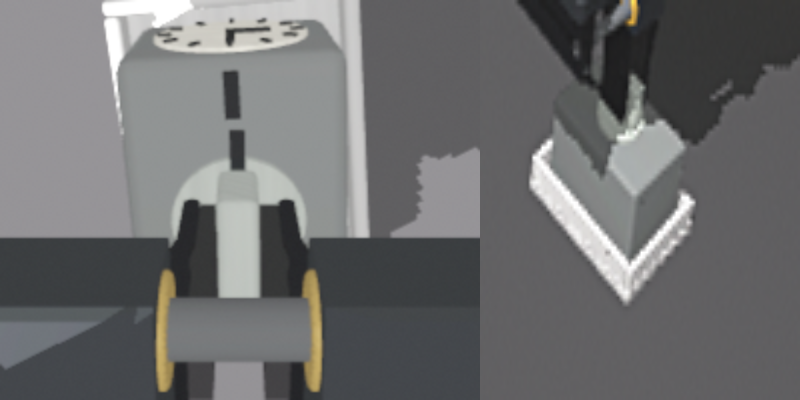

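The moment jumped to 0.28 N m and the pointer at crop (237,150) lines up with the bar at (231,95), so the key is at its stop. I'm releasing it and rising.

Call:
{"op": "carry_out", "data": {
  "deltas": [
    [[0, 0, 0, 0, 0, 0, 0.77], [0, 0, 0, 0, 0, 0, 0.75], [0, 0, 0, 0, 0, 0, 0.7], [0, 0, 0, 0, 0, 0, 0.5], [0, 0, 0, 0, 0, 0, 0], [0, 0, 0, 0, 0, 0, -0.4], [0, 0, 0, 0, 0, 0, -0.6], [0, 0, 0, 0, 0, 0, -0.6], [0, 0, 0, 0, 0, 0, -0.6], [0, 0, 0, 0, 0, 0, -0.6]]
  ]
}}

```text
time_s: 31.48
position: [0.4894, -0.2056, 0.0701]
tcp_rot: [[0.855, -0.518, 0.0], [-0.518, -0.855, -0.0], [0.0, -0.0, -1.0]]
force: [-1.0, 0.8, -0.1]
opening: 0.596
grasp_force: 0.0
```

Call:
{"op": "carry_out", "data": {
  "deltas": [
    [[0, 0, -0.05, 0, 0, 0, -0.6], [0, 0, -0.1, 0, 0, 0, -0.6], [0, 0, -0.2, 0, 0, 0, -0.6], [0, 0, -0.3, 0, 0, 0, -0.6], [0, 0, -0.45, 0, 0, 0, -0.6], [0, 0, -0.6, 0, 0, 0, -0.6], [0, 0, -0.7, 0, 0, 0, -0.6], [0, 0, -0.7, 0, 0, 0, -0.6], [0, 0, -0.7, 0, 0, 0, -0.6], [0, 0, -0.7, 0, 0, 0, -0.6]]
  ]
}}

```text
time_s: 32.32
position: [0.4888, -0.2052, 0.1749]
tcp_rot: [[0.855, -0.518, -0.001], [-0.518, -0.855, 0.0], [-0.001, -0.0, -1.0]]
force: [0.5, -0.3, -0.5]
opening: 0.798
grasp_force: 0.0
```

```bash
python3 - <<'E'
from h import *
st,im,(K,T)=look("pics/w9.png")
cv2.imwrite("pics/c9.png",cv2.resize(im[80:280,200:440],(720,600),interpolation=cv2.INTER_CUBIC))
print(st["position"],st["force"],st["grasp_force"])
E
```

```text
[ 0.48882231 -0.20517471  0.17492103] [ 0.48098381 -0.33894387 -0.46650288] 0.0
```

View pics/c9.png

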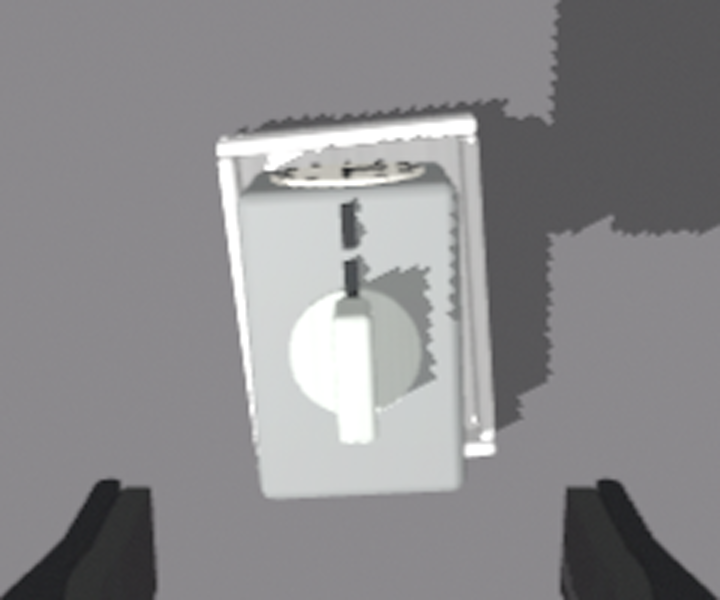

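The pointer at (350,278) lines up with the bar at (348,225). The timer sits in the tray, and nothing is touching it. I'm handing in.

```bash
python3 -c "
from rig import job; print(job.hand_in())"
```

```text
the job is handed in; nothing more can be done
None
```

The timer is back in its holder, wound to its stop in two part turns and let go. The job is handed in, but the hand-in gave no verdict, so I can't confirm that it passed.

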